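# Pulse and run the hold-to-run grinder

## Task

Grind what is in the closed steel grinding cup: keeping the cup upright, set it collar-down into the motor base with its three tabs in the three slots, and pulse it first - push it down against the springs until it stops, then let it come all the way up again while it stays in the base. Then push it fully down again and finish like that, with the gripper still holding it down, because the motor runs only while the cup is held down. Leave the cream mug, the drinking glass and the small dosing cup where they are.

Things in the scene. Friction and masses are not known exactly. Their poses are not given: they have to be found in the camera images.
- grinder_cup: loose closed grinding cup, 125 mm tall, 0.25 to 0.36 kg, standing collar down. Origin: centre of its underside, z up. From the bottom: black collar 80 mm in diameter to 33 mm (lower edge bevelled), black flange 96 mm in diameter from 33 to 38 mm, brushed-steel wall 64 mm in diameter from 38 to 120 mm (grasp here), closed end at 124 mm
- cup_tab (a point): one of the cup's three like tabs, 10 mm wide, that stick out of the collar to radius 47 mm, 6 to 20 mm above the cup's underside, at 0, 120 and 240 degrees from the cup's x; any of the three ways round fits. An orange mark on top of the flange stands over each. Point: on the cup's x axis, 43 mm out, at the tab's underside
- motor_base: fixed round motor base, cream with a black rim, 124 mm across the foot, 115 mm across the top, 120 mm high. Origin: centre of its underside, z up. Open well on top, 84 mm in diameter, floor 82 mm up. Cup resting on the raised plungers: its underside is 96 mm above the base's underside; fully down (flange on rim) 87 mm; tabs beside the slots, on the rim: 114 mm
- base_slot (a point): one of the three like vertical slots in the well's wall, for the tabs: 18 mm wide, out to radius 49.5 mm, at 0, 120 and 240 degrees from the base's x; an orange mark lies beside each on the rim. An orange spring plunger stands in each, its top 18 mm below the rim when up. Point: on the base's x axis, 46 mm out, at rim height (120 mm)
- plungers (a joint): how far the three plungers (they move as one) are pushed down, m: 0 up, about 0.009 when the cup's flange meets the rim. Their springs push up with 7 N at 0, growing evenly to 13.3 N at 0.009; the cup's own weight (about 3 N) does not push them down. The motor runs from 0.007 on
- mug: cream mug, 101 mm tall, 78 mm across and 116 mm with its handle; origin: centre of the underside of its bounding box. Not to be disturbed
- glass: clear glass, 81 mm across, 91 mm tall; origin: centre of its underside. Not to be disturbed
- dosing_cup: small steel cup, brown inside, 58 mm across, 50 mm tall; origin: centre of its underside. Not to be disturbed

How it is judged:
On the way, in this order (a step that is already met when the one before it is completed fails the run):
1. the cup, docked in the base, is pushed down (plungers 7 mm or more) for 0.15 s (horizontal distance between grinder_cup and motor_base below 0.005 m and angle between grinder_cup's own z axis and vertical below 0.09 rad and value of joint plungers above 0.007 m and z of grinder_cup in the frame of motor_base below 0.0905 m), for 0.15 s.
2. the cup is up again (plungers within 2 mm of their top) for 0.2 s with its tabs still in the slots (horizontal distance between grinder_cup and motor_base below 0.005 m and angle between grinder_cup's own z axis and vertical below 0.09 rad and value of joint plungers below 0.002 m and z of grinder_cup in the frame of motor_base below 0.11 m), for 0.2 s.
At the end, for the whole second after the job is handed in: the cup sits upright (within 5 degrees) and centred (5 mm) in the base with its tabs in the slots, pushed down so that the plungers stand 7 mm or more below their top, and the gripper still holds it or presses on it (over 4 N), all through the last second (all of step 1 and contact force between any of the fingers, the arm and grinder_cup above 4 N); the arm keeps its last pose, push and grip.
It fails at once if the mug is moved by more than 30 mm (distance of mug from where it was at the start of the episode above 0.03 m).
It fails at once if the glass is moved by more than 30 mm (distance of glass from where it was at the start of the episode above 0.03 m).
It fails at once if the dosing cup is moved by more than 30 mm (distance of dosing_cup from where it was at the start of the episode above 0.03 m).
It fails at once if the grinding cup is tipped by more than 35 degrees (angle between grinder_cup's own z axis and vertical above 0.61 rad).
It also fails if it takes over 50 s, if anything falls off the work surface, if the arm or the gripper's body presses on something with over 40 N, if the wrist force passes 120 N, or if a joint passes its speed limit or range.

## Robot

A 6-joint arm with a two-finger parallel gripper is mounted at the origin on a cart in front of the work surface, level with it; the furniture and walls round the work are solid. World frame = base frame: x ahead of the robot, y to its left, z up, the work surface at z = 0. Lengths are in m, angles in rad, forces in N, time in s.
With the tool pointing down it reaches from about 0.375 to 0.975 m from the base axis. Payload 3.8 kg.
Tool frame: the origin (TCP) lies midway between the tips of the shut fingers; the grasp point (between the pads) lies 19 mm behind it; z points along the fingers, y is the line along which they close (so a half turn about z gives the same grasp; the last joint's range is limited). The gripper opens to 88 mm and grips with 3 to 60 N. Pads are 18 mm wide; open, the fingers measure 123 mm over their backs; the gripper's body (75 mm by 187 mm) begins 45 mm behind the grasp point.
Start: joints at [1.168, 0.264, 1.604, -0, 1.274, -0.037], TCP at [0.241, 0.63, 0.239] pointing down, gripper open.
Joint ranges: [-2.63, 2.63], [-0.94, 2.18], [0.31, 2.57], [-1.31, 4.45], [0, 2.66], [-2.55, 2.55]. Speed limits (rad/s): [2.57, 2.57, 3.14, 3.14, 3.14, 3.14].

## Interface

Orientations are given as a rotation vector (axis times angle).
In Python, from cell import manip, inverse_kinematics, cams, order gives the robot as it stands. Calls block until the motion is done:
- manip.move_pose(position, orientation): joint-space move of the TCP to a pose.
- manip.move_linear(position, rate=0.15, rot=None): straight line of the TCP; rot=None keeps the orientation; rate is the mean speed in m/s.
- manip.set_joints(angles): joint-space move.
- manip.set_gripper(opening, force=None): finger opening in m; force is the grip in N (None keeps the last); returns when the fingers have stopped.
- manip.dwell(seconds).
- inverse_kinematics(position, orientation): joint angles nearest the present ones, or None.
- manip.state(): the state.
- cams.capture(name): name is "scene" or "top"; returns a dict with "image" (384x512x3 uint8, blue, green, red), "z_map" (384x512 float32, m along the optical axis (not along the pixel's ray), 0 where there is no reading), "intrinsics" (3x3 intrinsics, pixels), "position" and "orientation" of the camera in the world. Camera axes: x right, y down, z forward; pixel columns grow to the right and rows downward; lengths in m; the calibration is good to about 2 mm. A picture is of the moment at which its call begins.
A pose or a line that the arm cannot do raises manip.IKError and nothing moves.
- order.close_job(): hands the job in; it is judged then, once.
The state is a dict: "clock": time; "joint_pos": joint angles; "joint_velocities": joint speeds; "tau": joint torques, N m; "tool_pos": TCP position; "tcp_rot": TCP orientation; "contact_force": force on the tool from outside, world axes, zero at the start; "moment": the same for the moment, N m; "gripper_width": finger opening in m; "grasp_force": force on a finger pad.
Only numpy, scipy, OpenCV 4.12 (cv2) and the standard library are available. Lean on these libraries where they do the work, as an engineer would, in place of code of your own. Each camera call takes 0.05 s, during which the arm holds its last target. There are 200 camera calls.

## Working session

There is one attempt and no reset: what is moved stays moved. The work goes in short steps, each a Python script; the robot and the scene stay as the last script left them, time stands still between calls to the robot, and variables do not carry over. Pictures are saved under pics/ and viewed, at most 10 in all, crops included, and the job is handed in when it is done.

```bash
ls; mkdir -p pics; python3 - <<'E'
from cell import manip,cams
import cv2,numpy as np
for n in("scene","top"):
    c=cams.capture(n); cv2.imwrite(f"pics/{n}0.png",c["image"]); np.savez(f"{n}0.npz",**c)
    print(n,c["intrinsics"].tolist(),c["position"],c["orientation"])
s=manip.state();print(s["clock"],s["tool_pos"],s["tcp_rot"],s["contact_force"],s["gripper_width"])
E
```

```text
pics
scene [[397.6481144934866, 0.0, 259.2092816614086], [0.0, 397.6481144934866, 189.9148035281981], [0.0, 0.0, 1.0]] [-0.08432988 -0.56246095  0.91016604] [-2.21405328  0.96044396 -0.38878352]
top [[353.3502071798893, 0.0, 255.88142907774133], [0.0, 353.3502071798893, 195.30838046493827], [0.0, 0.0, 1.0]] [ 0.37584548 -0.02431922  1.18510778] [-2.1641778   2.13296481 -0.11988025]
0.1 [0.24116337 0.62975758 0.23753241] [-5.71261973e-01 -3.08877199e+00  3.08032490e-03] [-0.06074072 -0.64434365 -0.00169072] 0.08808009169946628
```

View pics/scene0.png

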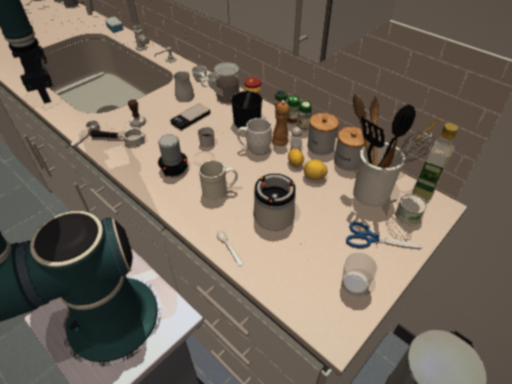

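View pics/top0.png

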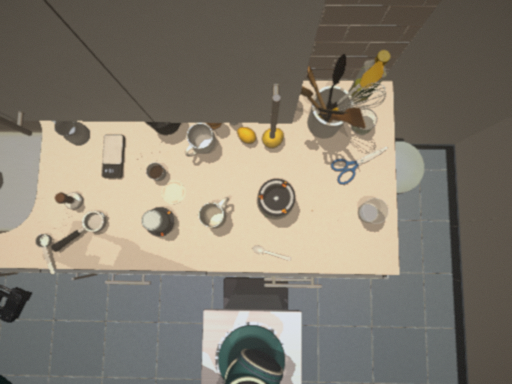

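The scene view shows the cup at about (172,157) and the base at (274,200). In the top view the cup is at (157,221), the base at (276,198), the mug between them at (213,213), the dosing cup at (155,172) and the glass at (370,212). Next I'll measure the orange marks.

```bash
cat > h.py <<'E'
import numpy as np,cv2
from scipy.spatial.transform import Rotation as R
def ray(c,uv,z):
    uv=np.atleast_2d(uv).astype(float); K=c["intrinsics"]
    d=np.c_[uv,np.ones(len(uv))]@np.linalg.inv(K).T@R.from_rotvec(c["orientation"]).as_matrix().T
    p=c["position"]; return p+d*((z-p[2])/d[:,2])[:,None]
def cloud(c):
    v,u=np.mgrid[:384,:512]; K=c["intrinsics"]; Z=c["z_map"]
    P=np.stack([(u-K[0,2])/K[0,0]*Z,(v-K[1,2])/K[1,1]*Z,Z],-1)
    return P@R.from_rotvec(c["orientation"]).as_matrix().T+c["position"]
def orange(c):
    h=cv2.cvtColor(c["image"],cv2.COLOR_BGR2HSV); b=c["image"].astype(int)
    return ((h[...,0]<16)&(h[...,1]>110)&(b[...,2]>70)).astype(np.uint8)
def blobs(c,box):
    m=orange(c); x0,y0,x1,y1=box; k=np.zeros_like(m); k[y0:y1,x0:x1]=m[y0:y1,x0:x1]
    n,_,s,ce=cv2.connectedComponentsWithStats(k,connectivity=8)
    return [(int(s[i,4]),ce[i]) for i in range(1,n)]
E
python3 - <<'E'
from h import *
T=dict(np.load("top0.npz"));S=dict(np.load("scene0.npz"))
for nm,c,box,z in(("cup top",T,(135,200,182,243),.038),("base top",T,(250,172,302,224),.12),("cup sc",S,(150,130,195,185),.038),("base sc",S,(245,165,305,235),.12)):
    print(nm)
    for a,uv in blobs(c,box):print(a,uv.round(1),ray(c,uv,z)[0].round(4))
for c in(T,S):
    P=cloud(c)
    for nm,xy,w in(("t",None,0),):pass
P=cloud(T)
for nm,(u0,v0,u1,v1),lo,hi in(("cuptop",(135,200,182,243),.11,.14),("rim",(250,172,302,224),.112,.13),("mug",(190,190,237,235),.09,.11),("glass",(350,190,390,232),.03,.1),("dos",(140,160,172,186),.035,.06)):
    Q=P[v0:v1,u0:u1].reshape(-1,3);Q=Q[(Q[:,2]>lo)&(Q[:,2]<hi)]
    print(nm,len(Q),Q.min(0).round(3),Q.max(0).round(3),np.median(Q,0).round(4))
a=cv2.resize(T["image"][160:250,125:310],None,fx=4,fy=4,interpolation=cv2.INTER_CUBIC)
cv2.imwrite("pics/c1.png",cv2.convertScaleAbs(a[:,:800],alpha=1.6))
a=cv2.resize(S["image"][120:240,145:305],None,fx=5,fy=5,interpolation=cv2.INTER_CUBIC)
cv2.imwrite("pics/c2.png",cv2.convertScaleAbs(a[:600,:800],alpha=1.6))
E
```

```text
cup top
6 [168.2 211.8] [0.4638 0.2801 0.038 ]
13 [161.6 233.6] [0.3928 0.2981 0.038 ]
base top
19 [283.9 184.3] [ 0.5465 -0.0918  0.12  ]
18 [260.7 196.4] [ 0.5085 -0.0215  0.12  ]
10 [283.6 211.5] [ 0.4635 -0.0912  0.12  ]
cup sc
9 [185.2 159.3] [0.4633 0.2781 0.038 ]
6 [164.2 167.8] [0.391  0.2957 0.038 ]
base sc
5 [261.2 177.6] [ 0.5094 -0.018   0.12  ]
18 [263.5 184. ] [ 0.4951 -0.0401  0.12  ]
6 [292.5 183. ] [ 0.5536 -0.0966  0.12  ]
6 [288.5 188. ] [ 0.531 -0.101  0.12 ]
6 [270.2 200.2] [ 0.4625 -0.0944  0.12  ]
cuptop 364 [0.402 0.277 0.111] [0.463 0.341 0.129] [0.4319 0.3072 0.1234]
rim 480 [ 0.452 -0.123  0.112] [ 0.563 -0.01   0.125] [ 0.5077 -0.0654  0.1195]
mug 146 [0.414 0.09  0.09 ] [0.502 0.172 0.104] [0.4712 0.1172 0.0981]
glass 348 [ 0.434 -0.416  0.03 ] [ 0.512 -0.335  0.094] [ 0.4758 -0.3959  0.0663]
dos 69 [0.569 0.302 0.035] [0.626 0.358 0.053] [0.5985 0.3379 0.0459]
```

View pics/c1.png

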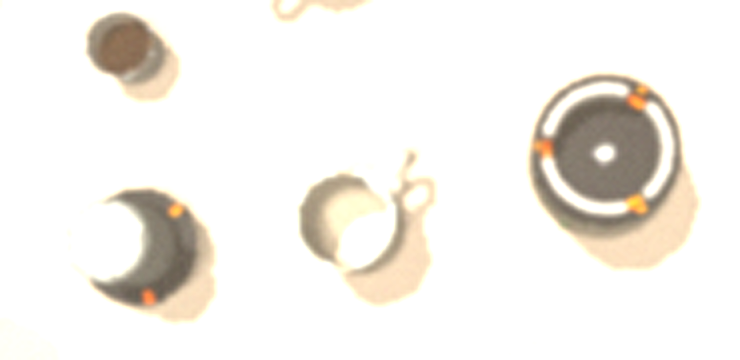

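View pics/c2.png

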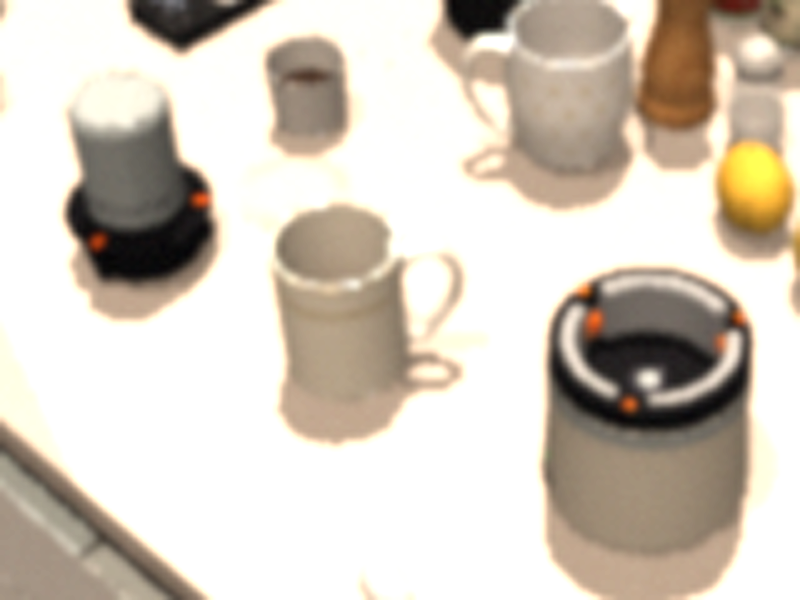

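The cup centre comes out at about (0.433, 0.309) both from the depth readings and from the mark chord. Its marks are at -44° and -164°. The base is at about (0.507, -0.067), with marks at roughly 88.5°, -151° and -32°. The cup therefore needs to turn about +13°. Next I'll grasp it and lift.

```bash
cat >> h.py <<'E'
def down(deg):
    t=np.radians(deg); y=np.array([np.cos(t),np.sin(t),0]); z=np.array([0,0,-1.])
    return R.from_matrix(np.c_[np.cross(y,z),y,z]).as_rotvec()
def st(m,tag=""):
    s=m.state(); print(tag,round(s["clock"],2),"tcp",np.round(s["tool_pos"],4),"F",np.round(s["contact_force"],1),"M",np.round(s["moment"],2),"w",round(s["gripper_width"],4),"g",np.round(s["grasp_force"],1),"j6",round(s["joint_pos"][5],2)); return s
E
python3 - <<'E'
from h import *
from cell import manip,cams
manip.move_pose([.433,.309,.25],down(7)); st(manip,"above")
manip.move_linear([.433,.309,.077]); st(manip,"down")
manip.set_gripper(.05,force=45); st(manip,"grip")
manip.move_linear([.433,.309,.25]); st(manip,"lift")
manip.move_pose([.507,-.067,.25],down(20)); st(manip,"over base")
manip.dwell(.3)
for n in("scene","top"):
    c=cams.capture(n); np.savez(f"{n}1.npz",**c)
    cr=c["image"][60:220,190:350] if n=="scene" else c["image"][130:250,210:350]
    cv2.imwrite(f"pics/{n}1.png",cv2.convertScaleAbs(cv2.resize(cr,None,fx=3.7,fy=3.7,interpolation=cv2.INTER_CUBIC),alpha=1.6))
    for a,uv in blobs(c,(220,60,330,240)):print(n,a,uv.round(1),ray(c,uv,.038+.173)[0].round(4),ray(c,uv,.12)[0].round(4))
E
```

```text
above 1.5 tcp [0.4328 0.3098 0.2501] F [-0.7 -0.5  0. ] M [-0.08  0.05  0.02] w 0.0883 g 0.0 j6 0.45
down 2.8 tcp [0.4337 0.3096 0.078 ] F [-0.4 -0.7 -0.1] M [-0.03  0.03  0.05] w 0.0881 g 0.0 j6 0.45
grip 3.3 tcp [0.4331 0.3092 0.0775] F [-1.8  0.   4. ] M [-0.06  0.21 -0.02] w 0.0631 g 45.0 j6 0.45
lift 4.6 tcp [0.4323 0.3085 0.2485] F [-0.4  1.  -3.1] M [-0.1   0.05  0.03] w 0.0635 g 45.0 j6 0.45
over base 6.03 tcp [ 0.507  -0.0663  0.2498] F [-0.5 -0.1 -3.3] M [-0.04  0.04 -0.02] w 0.0632 g 45.0 j6 -0.53
scene 173 [252.   82.5] [0.7475 0.2447 0.211 ] [0.8558 0.3497 0.12  ]
scene 3 [259.  93.] [0.7175 0.1853 0.211 ] [0.8219 0.2826 0.12  ]
scene 338 [320.4 121.7] [ 0.7296 -0.0483  0.211 ] [0.8356 0.0186 0.12  ]
scene 6 [262.  154.5] [ 0.5069 -0.0226  0.211 ] [0.5838 0.0477 0.12  ]
scene 7 [290.3 159.6] [ 0.5429 -0.0905  0.211 ] [ 0.6246 -0.0291  0.12  ]
scene 8 [271.1 173.1] [ 0.4702 -0.0881  0.211 ] [ 0.5423 -0.0263  0.12  ]
scene 5 [261.  177.2] [ 0.4418 -0.0794  0.211 ] [ 0.5102 -0.0165  0.12  ]
scene 18 [263.5 184. ] [ 0.4284 -0.1002  0.211 ] [ 0.4951 -0.0401  0.12  ]
scene 6 [
[... 424 characters left out ...]
1 [311.  82.] [ 0.8324 -0.1626  0.211 ] [ 0.875  -0.1755  0.12  ]
top 2 [306.5  91. ] [ 0.805  -0.1495  0.211 ] [ 0.8451 -0.1612  0.12  ]
top 2 [309.   92.5] [ 0.8006 -0.1567  0.211 ] [ 0.8402 -0.169   0.12  ]
top 1 [309.  97.] [ 0.787  -0.1566  0.211 ] [ 0.8254 -0.169   0.12  ]
top 1 [312. 100.] [ 0.7781 -0.1652  0.211 ] [ 0.8157 -0.1783  0.12  ]
top 1 [323. 112.] [ 0.7426 -0.1964  0.211 ] [ 0.7768 -0.2125  0.12  ]
top 1 [325. 113.] [ 0.7397 -0.2021  0.211 ] [ 0.7736 -0.2187  0.12  ]
top 2 [220.  123.5] [0.7055 0.0974 0.211 ] [0.7363 0.1088 0.12  ]
top 11 [262.5 192. ] [ 0.5095 -0.0267  0.211 ] [ 0.522  -0.0269  0.12  ]
top 5 [259.2 196.4] [ 0.4971 -0.0176  0.211 ] [ 0.5084 -0.0169  0.12  ]
```

View pics/scene1.png

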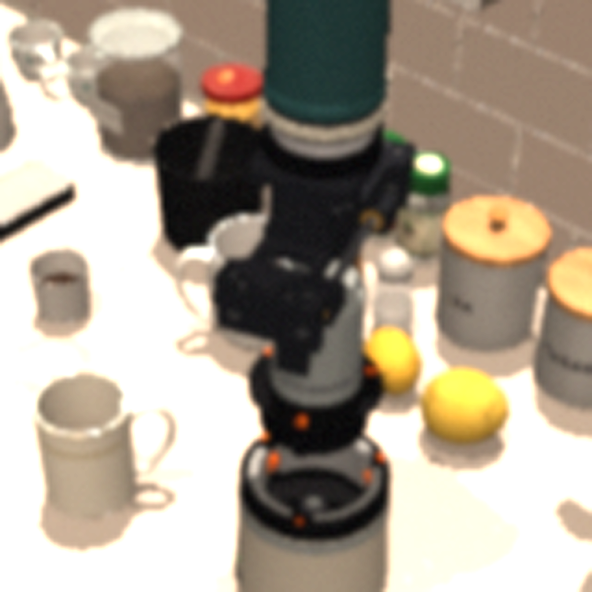

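View pics/top1.png

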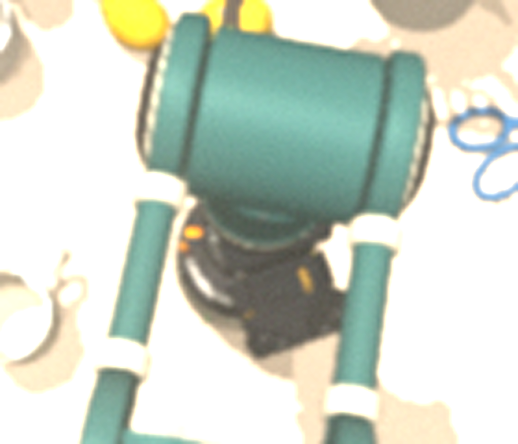

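The scene view shows the cup centred over the base. The cup's mark phase is 88.9° and the base's is 88.5°. The two cameras disagree by 2–3 mm about the remaining offset, so I'll use the mean and descend while watching the force.

```bash
python3 - <<'E'
from h import *
from cell import manip,cams
p=np.array([.508,-.0675,.204]); manip.move_linear(p,rot=down(19.7),rate=.08); b=st(manip,"b")["contact_force"]
for z in np.arange(.200,.1745,-.003):
    manip.move_linear([p[0],p[1],z],rate=.03); s=st(manip,f"{z:.3f}")
    d=np.array(s["contact_force"])-b
    if d[2]>7 or np.hypot(*d[:2])>9: print("stop");break
E
```

```text
b 7.15 tcp [ 0.5081 -0.0675  0.2039] F [-0.5  0.3 -2.4] M [-0.05  0.01  0.04] w 0.0631 g 45.0 j6 -0.52
0.200 7.43 tcp [ 0.5081 -0.0675  0.2002] F [-1.1  0.2 -2.9] M [-0.03  0.01  0.02] w 0.0628 g 45.0 j6 -0.52
0.197 7.68 tcp [ 0.5078 -0.0675  0.1968] F [ 0.4  0.3 -2.4] M [-0.04  0.05 -0.01] w 0.0634 g 45.0 j6 -0.52
0.194 7.93 tcp [ 0.5078 -0.0675  0.1937] F [ 0.4  1.1 -3.1] M [-0.02  0.05 -0.01] w 0.0633 g 45.0 j6 -0.52
0.191 8.18 tcp [ 0.5078 -0.0675  0.1907] F [-0.2 -0.6 -3.2] M [-0.08  0.06 -0.  ] w 0.0634 g 45.0 j6 -0.52
0.188 8.43 tcp [ 0.5078 -0.0675  0.1877] F [-0.4 -0.1 -3.6] M [-0.06  0.04  0.  ] w 0.0633 g 45.0 j6 -0.52
0.185 8.68 tcp [ 0.5078 -0.0675  0.1847] F [ 0.4 -0.1 -2.3] M [-0.14  0.06 -0.  ] w 0.0633 g 45.0 j6 -0.52
0.182 8.93 tcp [ 0.5078 -0.0675  0.1817] F [-0.2 -0.4 -3.8] M [-0.03  0.06 -0.01] w 0.0634 g 45.0 j6 -0.52
0.179 9.18 tcp [ 0.5078 -0.0675  0.1787] F [ 0.4  0.3 -3.4] M [-0.07  0.01 -0.03] w 0.0631 g 45.0 j6 -0.52
0.176 9.43 tcp [ 0.5078 -0.0675  0.1757] F [-1.  -0.5 -2.9] M [-0.05 -0.02  0.02] w 0.063 g 45.0 j6 -0.52
```

The tabs went below the rim with no contact force. Next I'll push down until it stops.

```bash
python3 - <<'E'
from h import *
from cell import manip,cams
manip.set_gripper(.05,force=60)
for z in np.arange(.174,.155,-.0015):
    manip.move_linear([.508,-.0675,z],rate=.02); manip.dwell(.1); s=st(manip,f"{z:.4f}")
    if s["contact_force"][2]>17: print("stop");break
manip.dwell(.4); st(manip,"held")
E
```

```text
0.1740 10.0 tcp [ 0.508  -0.0675  0.1739] F [-0.3 -0.5 -2.2] M [-0.15  0.06 -0.01] w 0.0633 g 60.0 j6 -0.52
0.1725 10.35 tcp [ 0.5083 -0.0676  0.1733] F [-1.7  0.1  3.9] M [-0.03  0.4   0.02] w 0.0631 g 60.0 j6 -0.52
0.1710 10.7 tcp [ 0.5083 -0.0676  0.1715] F [-3.  -0.   5.3] M [-0.04  0.34  0.01] w 0.0631 g 60.0 j6 -0.52
0.1695 11.05 tcp [ 0.5083 -0.0676  0.1701] F [-2.7 -0.3  5.3] M [-0.05  0.42 -0.03] w 0.0628 g 60.0 j6 -0.52
0.1680 11.4 tcp [ 0.5083 -0.0676  0.1688] F [-2.9  0.   7.2] M [-0.03  0.5   0.04] w 0.0629 g 60.0 j6 -0.52
0.1665 11.75 tcp [ 0.5083 -0.0677  0.1675] F [-3.6  0.2  7.4] M [ 0.04  0.62 -0.01] w 0.0637 g 60.0 j6 -0.52
0.1650 12.1 tcp [ 0.5083 -0.0676  0.1661] F [-4.3 -0.7  9. ] M [ 0.02  0.71 -0.03] w 0.0632 g 60.0 j6 -0.52
0.1635 12.45 tcp [ 0.5084 -0.0677  0.1648] F [-3.8  0.4  9.5] M [ 0.04  0.87 -0.06] w 0.063 g 60.0 j6 -0.52
0.1620 12.8 tcp [ 0.5084 -0.0677  0.1645] F [-7.6  0.7 15.9] M [0.08 1.2  0.01] w 0.063 g 60.0 j6 -0.52
0.1605 13.15 tcp [ 0.5084 -0.0677  0.1644] F [-11.3   0.5  23.2] M [ 0.17  1.79 -0.02] w 0.0634 g 60.0 j6 -0.52
stop
held 13.55 tcp [ 0.5084 -0.0677  0.1644] F [-11.    0.8  23.8] M [0.17 1.74 0.01] w 0.0628 g 60.0 j6 -0.52
```

It bottomed at TCP z = 0.1644, against 0.1645 predicted, and the spring force matches. Next I'll release it upward, then push down again.

```bash
python3 - <<'E'
from h import *
from cell import manip,cams
manip.move_linear([.508,-.0675,.1755],rate=.03); manip.dwell(.7); st(manip,"up")
manip.move_linear([.508,-.0675,.1607],rate=.03); manip.dwell(.6); st(manip,"down")
manip.dwell(.5); s=st(manip,"held")
c=cams.capture("scene"); cv2.imwrite("pics/f.png",cv2.convertScaleAbs(cv2.resize(c["image"][100:240,190:350],None,fx=4,fy=4,interpolation=cv2.INTER_CUBIC),alpha=1.6))
E
```

```text
up 14.9 tcp [ 0.508  -0.0675  0.1755] F [-0.2  0.1 -2.2] M [-0.06  0.03  0.03] w 0.0633 g 60.0 j6 -0.52
down 16.14 tcp [ 0.5086 -0.0678  0.1644] F [-9.   1.1 17.7] M [0.13 1.43 0.03] w 0.0634 g 60.0 j6 -0.52
held 16.64 tcp [ 0.5086 -0.0678  0.1644] F [-9.   0.4 19.2] M [0.1  1.53 0.02] w 0.0631 g 60.0 j6 -0.52
```

View pics/f.png

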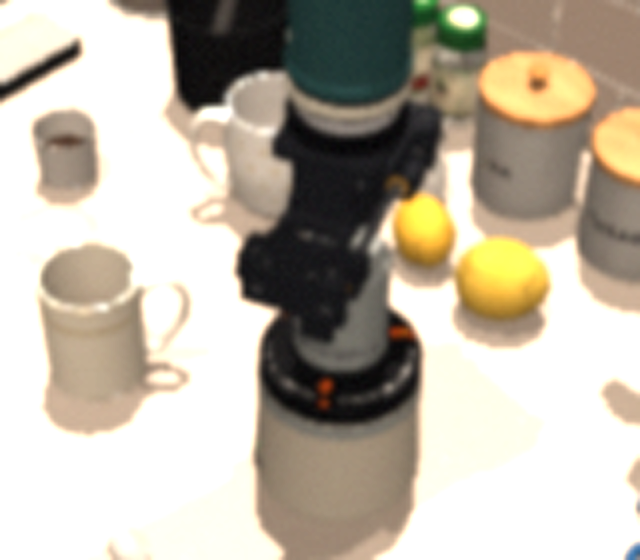

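The picture shows the flange flush on the rim, with the cup and base marks lined up at (325,392) and (400,332). The mug and dosing cup are undisturbed.

```bash
python3 -c "
from cell import order
print(order.close_job())"
```

```text
the job is handed in; nothing more can be done
None
```

The grinding cup was docked, pulsed once and pushed fully down again, and I handed the job in at about 17 s with the gripper still holding it down; no verdict came back.

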